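# Slip the spice jar between the two tins

### The arm

A 6-joint arm with a two-finger parallel gripper is mounted at the origin on a cart in front of the work surface, level with it; the furniture and walls round the work are solid. World frame = base frame: x ahead of the robot, y to its left, z up, the work surface at z = 0. Lengths are in m, angles in rad, forces in N, time in s.
With the tool pointing down it reaches from about 0.375 to 0.975 m from the base axis. Payload 3.8 kg.
Tool frame: the origin (TCP) lies midway between the tips of the shut fingers; the grasp point (between the pads) lies 19 mm behind it; z points along the fingers, y is the line along which they close (so a half turn about z gives the same grasp; the last joint's range is limited). The gripper opens to 85 mm and grips with 20 to 120 N. Pads are 22 mm wide; open, the fingers measure 114 mm over their backs; the gripper's body (76 mm by 85 mm) begins 54 mm behind the grasp point. The pads swing forward as they close: fully open they stand 13 mm farther back than shut.
Start: joints at [1.136, 0.264, 1.604, -0, 1.274, -0.037], TCP at [0.261, 0.622, 0.198] pointing down, gripper open.
Joint ranges: [-2.63, 2.63], [-0.94, 2.18], [0.31, 2.57], [-1.31, 4.45], [0, 2.66], [-2.55, 2.55]. Speed limits (rad/s): [2.57, 2.57, 3.14, 3.14, 3.14, 3.14].

### API

Orientations are given as a rotation vector (axis times angle).
In Python, from workcell import bot gives the robot as it stands.
- The arm moves only by the tool servo_tool, never from a script. Its argument "series" is a list of rows, each a list of 7 numbers: the shift along the world's x, y, z in units of 0.15 m (1.0 is 0.15 m), then the turn, a rotation vector about the world's x, y, z in units of 180 degrees (1.0 is 180 degrees), then the closure, from 0 (fully open) to 1 (shut). A call has 1 to 20 rows; each row is the pose to reach, as a shift and turn from the pose commanded when the call began, turning the shorter way round; what a row does not reach only later rows make up. A row lasts 1/10 s, in which the tool goes at most 50 mm and 8.59 degrees, less where a joint would pass 70% of its speed; a pose out of reach is approached as far as the arm can. A call with a number of a shift or a turn outside -1 to 1 is refused whole. A call with a gripper value outside its range is refused whole. The fingers move at their own pace and stop on an object; "newtons" is the grip in N (left out, the last holds). Time passes only in rows, so rows that repeat a pose let the fingers close. It gives the time, the measured TCP pose, the force, the opening and the grip force at its end, in the units of the state.
- bot.read_state(): the state, without advancing time (a new reading comes with each control period).
- bot.read_camera(name): name is "scene" or "side" or "wrist"; returns the picture (400x640x3 uint8, red, green, blue); there is no depth.
- bot.camera_info(name): a dict with "vertical_fov" (degrees; the focal length in pixels is half the picture's height over the tangent of half this angle, whatever the lens; pixels are square), "cx", "cy" (the principal point, pixels), "dist" ([k1, k2, p1, p2, k3] as OpenCV has them; the pictures are not rectified), "R" (3x3) and "t" (3): a world point X has camera coordinates R X + t. Camera axes: x right, y down, z forward; pixel columns grow to the right and rows downward; lengths in m; the calibration is good to about 2 mm. A picture is of the moment at which its call begins: read the wrist's pose just before it. camera_info takes no time and is no camera call; for the wrist camera it gives the pose at the moment of the call.
- bot.finish_job(): hands the job in; it is judged then, once.
Trained networks look in the newest picture that a camera, given by its name, has taken for a name from the list of things; names that differ only in an ending like _2 or _b are one class to them, and where a whole thing is asked for, a point or a joint stands for the part that bears it (a point fixed in the world has none). Each returns a list of dicts, best first, with "score" (0 to 1); they miss things now and then, are a little off and sometimes report something else, mostly with a low value. They report only what shows in the picture. A call takes as long as a camera call. They do not tell look-alikes from the thing itself.
- bot.recognise(target, camera): "box" ([left, top, right, bottom] as shares, 0 to 1, of the picture: columns of its width, rows of its height, round what is visible of it).
- bot.trace(target, camera): "mask" (400x640 bool, what is visible of it) and "box" ([left, top, right, bottom] as shares, 0 to 1, of the picture: columns of its width, rows of its height, round what is visible of it).
- bot.mark_of(target, camera): "at" ([row, column] as shares, 0 to 1, of the picture: columns of its width, rows of its height: a listed point, or the origin of a listed thing).
The state is a dict: "time": time; "q": joint angles; "joint_vel": joint speeds; "joint_torque": joint torques, N m; "tool_pos": TCP position; "tcp_rot": TCP orientation; "wrist_force": force on the tool from outside, world axes, zero at the start; "torque": the same for the moment, N m; "width": opening from 0.0 (shut) to 1.0 (fully open); "grip_force": force on a finger pad.
Only numpy, scipy, OpenCV 4.12 (cv2) and the standard library are available. Lean on these libraries where they do the work, as an engineer would, in place of code of your own. Each camera call takes 0.05 s, during which the arm holds its last target. There are 200 camera calls.

### The job

In the low wooden rack stand two squat food tins and a lidded glass jar in a row. Take the slim spice jar with the black cap that was left out on the open worktop, just left of the rack (not one of those at the back wall), and slide it from the rack's open front into the narrow gap between the two tins, letting it push them apart. Leave it upright on the rack's base, snug between the tins and in line with them, with both tins still upright in the row.

Things in the scene. Friction and masses are not known exactly. Their poses are not given: they have to be found in the camera images.
- spice_jar_mid (a point): Centre (on the axis, 52 mm above its underside) of the loose spice jar: slim round jar, 41 mm diameter, 105 mm tall, label, black cap (top 21 mm, 40 mm diameter), 0.1 kg. It stands upright (z up) on the open worktop left of the rack; a salt shaker (44 x 90 mm) and a mug (50 mm tall) stand 85 mm or more from it, in any order. Held by its cap, the fingers stay above the tins.
- tin_mid: One of two alike loose round food tins, 57 mm diameter, 72 mm tall, 0.18 kg, standing in the middle of the row in the rack. Origin at the centre of its underside, z axis up. It slides on the rack's base when pushed.
- tin_end: The other tin, alike, left or right of the middle one, with a gap of about 18 to 31 mm between them. Origin at the centre of its underside, z up. On the middle tin's other side stands a loose lidded glass jar (61 mm wide, 85 mm tall), with a gap of like width.
- rack: Low wooden rack, fixed, open in front. Origin on the worktop below the middle of the row (x = 0); x points from the open front to the back rail, y along the row, z up. Base board 6 mm thick, from x = -52 to +36 mm, 350 mm wide. Back rail: front face at x = +33 mm, top 39 mm above the worktop. End cheeks 40 mm high, inner faces at y = -163 and +163 mm.
Mind the look-alikes: they are no part of the job. Leave any green, orange or turquoise look-alike of the tin_mid alone.

How it is judged:
On the way:
1. the spice jar is held low in front of the gap (bottom less than 27 mm over the rack's base), the tins still close together (horizontal distance between spice_jar_mid and tin_mid below 0.09 m and horizontal distance between spice_jar_mid and tin_end below 0.09 m and horizontal distance between tin_mid and tin_end below 0.095 m and x of spice_jar_mid in the frame of rack below -0.018 m and z of spice_jar_mid in the frame of rack below 0.085 m), for 0.05 s.
At the end, for the whole second after the job is handed in: The jar stands on the base between the tins, axis within 66 mm of each tin's axis (touching: 49), tins' axes over 88 mm apart; jar axis from 14 mm before to 18 mm behind the row line, tins 16 before to 18 behind; all three upright within 10 degrees, on the base, tins at rest (horizontal distance between spice_jar_mid and tin_mid below 0.066 m and horizontal distance between spice_jar_mid and tin_end below 0.066 m and horizontal distance between tin_mid and tin_end above 0.088 m and x of spice_jar_mid in the frame of rack between -0.014 and 0.018 m and x of tin_mid in the frame of rack between -0.016 and 0.018 m and x of tin_end in the frame of rack between -0.016 and 0.018 m and z of spice_jar_mid in the frame of rack below 0.064 m and z of each of tin_mid, tin_end in the frame of rack below 0.012 m and angle between each of spice_jar_mid, tin_mid, tin_end's own z axis and vertical below 0.17 rad and linear speed of each of tin_mid, tin_end below 0.03 m/s).
It also fails if it takes over 38 s, if anything falls off the work surface, if the arm or the gripper's body presses on something with over 40 N, if the wrist force passes 120 N, or if a joint passes its speed limit or range.

## Working session

There is one attempt and no reset: what is moved stays moved. The work goes in short steps, Python scripts to look and compute and a tool call to move; the robot and the scene stay as the last step left them, time stands still between calls to the robot, and variables do not carry over. Pictures are saved under pics/ and viewed, at most 10 in all, crops included, and the job is handed in when it is done.

Besides the shell and the picture viewer there is one more tool, called after "Emit:" as name(argument=value, ...) on one line, values as JSON. servo_tool: Moves the arm, as the interface text tells. Shifts and turns lie within -1 to 1; 1 stands for 0.15 m of shift or 180 degrees of turn. Its arguments: {"type":"object","properties":{"series":{"type":"array","items":{"type":"array","items":{"type":"number"}}},"newtons":{"type":"number"}},"required":["series"]}

```bash
mkdir -p pics
cat > h.py <<'E'
import numpy as np, cv2
from workcell import bot
def K(i):
    f=200/np.tan(np.radians(i["vertical_fov"])/2); return np.array([[f,0,i["cx"]],[0,f,i["cy"]],[0,0,1.]])
def ray(i,u,v):
    p=cv2.undistortPoints(np.array([[[u,v]]],float),K(i),np.array(i["dist"],float))[0,0]
    R=np.array(i["R"]);t=np.array(i["t"]); return -R.T@t, R.T@np.array([p[0],p[1],1])
def onz(i,u,v,z):
    o,d=ray(i,u,v); return o+d*(z-o[2])/d[2]
def proj(i,X):
    R=np.array(i["R"]); r=cv2.Rodrigues(R)[0]
    return cv2.projectPoints(np.array(X,float).reshape(-1,1,3),r,np.array(i["t"],float),K(i),np.array(i["dist"],float))[0][:,0]
def save(n,im): cv2.imwrite(n,im[:,:,::-1])
E
python3 - <<'E'
from h import *
ims=[]
for c in ["scene","side"]:
    im=bot.read_camera(c); save(f"pics/{c}0.png",im); i=bot.camera_info(c)
    print(c,i["vertical_fov"],-np.array(i["R"]).T@i["t"])
    for n in ["spice_jar_mid","tin_mid","tin_end","rack"]:
        for d in bot.mark_of(n,c)[:6]:
            v,u=d["at"][0]*400,d["at"][1]*640
            z={"spice_jar_mid":.052,"rack":0}.get(n,.006)
            print(n,round(d["score"],2),int(u),int(v),onz(i,u,v,z).round(3))
print(bot.read_state())
E
```

```text
scene 54.30830343230446 [-0.1884993  -0.64100564  0.47915279]
spice_jar_mid 0.55 227 187 [0.423 0.163 0.052]
tin_mid 0.97 412 238 [ 0.548 -0.33   0.006]
tin_mid 0.9 321 212 [ 0.526 -0.082  0.006]
tin_end 0.64 346 221 [ 0.526 -0.161  0.006]
rack 0.55 320 217 [ 0.515 -0.087  0.   ]
side 47.78319557824864 [ 0.01121269 -0.47919202  1.13154243]
spice_jar_mid 0.77 240 165 [0.429 0.179 0.052]
tin_mid 0.96 438 265 [ 0.555 -0.426  0.006]
tin_mid 0.84 409 249 [ 0.543 -0.34   0.006]
tin_mid 0.82 387 279 [ 0.435 -0.345  0.006]
tin_mid 0.71 329 204 [ 0.514 -0.085  0.006]
tin_end 0.78 350 218 [ 0.516 -0.159  0.006]
rack 0.73 328 204 [ 0.515 -0.079  0.   ]
{'time': 0.5, 'q': array([ 1.13608941e+00,  2.63922969e-01,  1.60404320e+00, -1.54340597e-05,
        1.27369220e+00, -3.69180619e-02]), 'joint_vel': array([ 1.75758542e-03, -1.13441977e-03, -2.80378382e-03, -4.77808217e-04,
        1.40282668e-04, -3.71417323e-05]), 'joint_torque': array([-5.45611911e-04, -5.14403665e+01, -3.67235112e+01,  5.99521354e-05,
        2.49679717e-03, -5.62941096e-06]), 'tool_pos': array([0.26148855, 0.62226322, 0.19764086]), 'tcp_rot': array([-6.20726548e-01, -3.07965853e+00,  1.05772960e-04]), 'wrist_force': array([-0.1957172 , -0.88949815, -0.21172789]), 'torque': array([0.02247401, 0.01735309, 0.01108795]), 'grip_force': 0.0, 'width': 1.0025454471933026}
```

View pics/scene0.png

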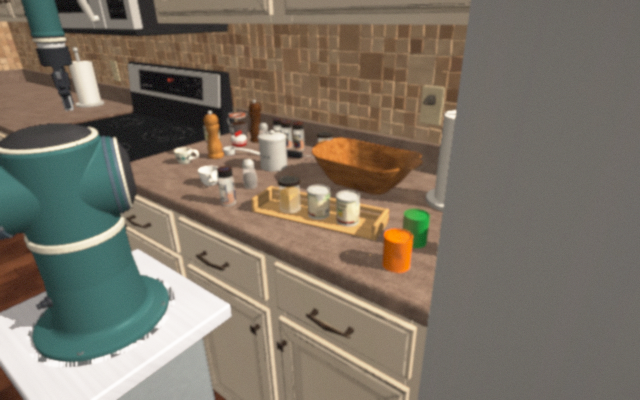

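View pics/side0.png

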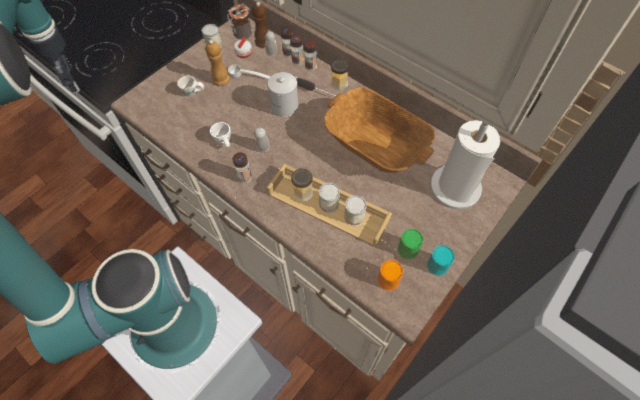

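The images show several things that could be taken for the jar:
- **Loose jar:** side (241,167), scene (227,187). It has a black cap, stands on the open worktop left of the rack, and is my choice.
- **Back-wall spice jars:** side (287,42), (297,48) and (310,54).
- **Salt shaker:** side (262,140).
- **Lidded glass jar in the rack:** side (302,183).

The tins are at side (329,197) and (355,210). The green, orange and turquoise cans are decoys.

Run:
```python
from h import *
im=cv2.imread("pics/side0.png")
cv2.imwrite("pics/crop.png",cv2.resize(im[120:250,200:400],None,fx=4,fy=4,interpolation=cv2.INTER_CUBIC))
I={c:bot.camera_info(c) for c in("scene","side")}
def tri(a,b):
    A=np.zeros((3,3));B=np.zeros(3)
    for i,p in((I["scene"],a),(I["side"],b)):
        o,d=ray(i,*p);d/=np.linalg.norm(d);M=np.eye(3)-np.outer(d,d);A+=M;B+=M@o
    return np.linalg.solve(A,B).round(4)
print("jar",tri((227,187),(240,165)),"mid",tri((321,212),(329,204)),"end",tri((346,221),(350,218)))
```

```text
jar [0.4357 0.1853 0.0441] mid [ 0.5114 -0.0882  0.0168] end [ 0.5167 -0.1612  0.0116]
```

View pics/crop.png

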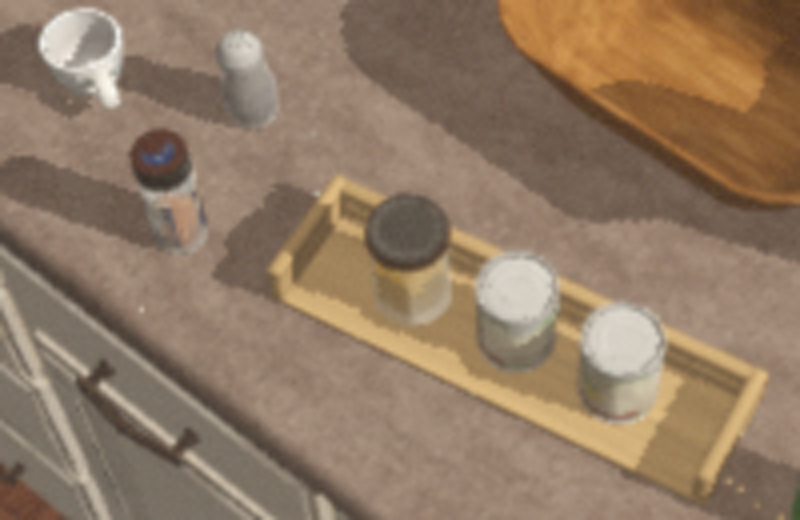

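The crop confirms the choice: a slim jar with a dark cap at crop (165,190). The lidded glass jar is at (408,255), and the two white tins are at (516,310) and (622,360). The rack's front edge runs from (283,300) to (705,495).

Run:
```python
from h import *
i=bot.camera_info("side")
g=lambda u,v,z:onz(i,200+u/4,120+v/4,z).round(4)
print("cap",g(160,147,.105)); print("cap bottom",g(185,238,0))
print("tops",g(515,287,.078),g(622,338,.078),"glass",g(408,228,.091))
print("front edge",g(290,303,0),g(690,498,0),"backtop",g(340,180,.039),g(765,375,.039))
```

```text
cap [0.4293 0.1702 0.105 ]
cap bottom [0.4249 0.1632 0.    ]
tops [ 0.5115 -0.0825  0.078 ] [ 0.5263 -0.1632  0.078 ] glass [ 0.4952 -0.0008  0.091 ]
front edge [0.4335 0.0645 0.    ] [ 0.4941 -0.2528  0.    ] backtop [0.5192 0.0891 0.039 ] [ 0.5849 -0.2453  0.039 ]
```

Emit:
servo_tool(series=[[0.3,-1,0.2,0,0,-0.105,0.2],[0.3,-1,0.2,0,0,-0.105,0.2],[0.3,-1,0.2,0,0,-0.105,0.2],[0.3,-1,0.2,0,0,-0.105,0.2]], newtons=40)

```text
time: 0.9
tool_pos: [0.3079, 0.4689, 0.2292]
tcp_rot: [1.122, 2.933, 0.001]
wrist_force: [-0.3, 0.3, 0.4]
width: 0.804
grip_force: 0.0
```

Emit:
servo_tool(series=[[0.3,-1,0.1,0,0,-0.105,0.2],[0.3,-1,0.1,0,0,-0.105,0.2],[0.3,-1,0.1,0,0,-0.105,0.2],[0.3,-1,0.1,0,0,-0.105,0.2]])

```text
time: 1.3
tool_pos: [0.3528, 0.3191, 0.2436]
tcp_rot: [1.589, 2.708, 0.001]
wrist_force: [0.3, 0.4, -0.4]
width: 0.798
grip_force: 0.0
```

Emit:
servo_tool(series=[[0.4,-1,0,0,0,-0.105,0.2],[0.4,-1,0,0,0,-0.105,0.2],[0.4,-1,0,0,0,-0.105,0.2],[0.4,-1,0,0,0,-0.105,0.2],[0.4,-1,0,0,0,-0.105,0.2]])

```text
time: 1.8
tool_pos: [0.4123, 0.1718, 0.2428]
tcp_rot: [-2.012, -2.413, -0.001]
wrist_force: [-0.1, 0.4, -0.7]
width: 0.796
grip_force: 0.0
```

Run:
```python
from h import *
s=bot.read_state(); print(s["time"],s["tool_pos"],s["tcp_rot"],s["width"],s["q"])
i=bot.camera_info("wrist"); im=bot.read_camera("wrist"); save("pics/w1.png",im)
print(-np.array(i["R"]).T@i["t"])
for d in bot.mark_of("spice_jar_mid","wrist"): 
    v,u=d["at"][0]*400,d["at"][1]*640; print(d["score"],u,v,onz(i,u,v,.052))
for d in bot.trace("spice_jar_mid","wrist"): print(d["score"],np.array(d["box"])*[640,400,640,400])
j=bot.camera_info("side"); print("salt",onz(j,200+252/4,120+118/4,0), "mug",onz(j,200+85/4,120+70/4,0))
print("cap proj for .428,.169", proj(i,[.428,.169,.105]))
```

```text
1.8 [0.41226723 0.17178438 0.24278539] [-2.01160249e+00 -2.41265827e+00 -1.26566041e-03] 0.795566428424862 [ 3.38421208e-01 -2.07869510e-01  2.00548869e+00  7.23481313e-04
  1.34345550e+00  1.57454048e-01]
[0.40037407 0.24236872 0.41893456]
0.58 328.32 177.0 [0.42953002 0.17053076 0.052     ]
0.97 [311.808 159.2   345.216 202.08 ]
salt [0.5371563  0.20111255 0.        ] mug [0.48722076 0.33541424 0.        ]
cap proj for .428,.169 [[328.61849591 187.41813196]]
```

View pics/w1.png

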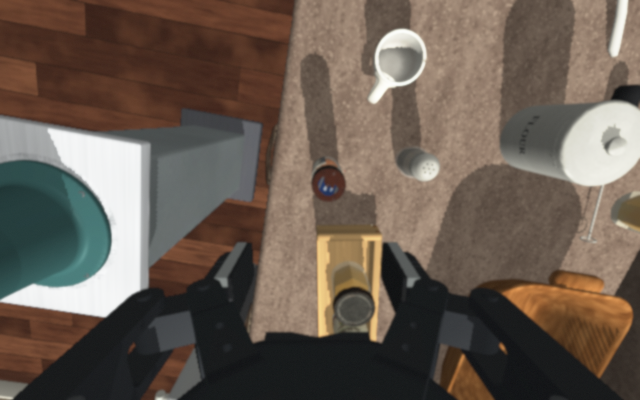

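The wrist view shows the cap at (329,184), which puts the jar at about (0.429, 0.170). The salt shaker at (417,164) and the mug are both well clear, so I'm descending.

Emit:
servo_tool(series=[[0.11,-0.01,-0.3,0,0,0.003,0.2],[0.11,-0.01,-0.6,0,0,0.003,0.2],[0.11,-0.01,-0.8,0,0,0.003,0.2],[0.11,-0.01,-0.9,0,0,0.003,0.2],[0.11,-0.01,-0.9,0,0,0.003,0.2]], newtons=60)

```text
time: 2.45
tool_pos: [0.4248, 0.1717, 0.1045]
tcp_rot: [-1.991, -2.425, 0.008]
wrist_force: [-0.3, -0.1, 0.2]
width: 0.803
grip_force: 0.0
```

Emit:
servo_tool(series=[[0,0,-0.12,0,0,0,0.2],[0,0,-0.237,0,0,0,0.2],[0,0,-0.237,0,0,0,0.2],[0,0,-0.237,0,0,0,0.35],[0,0,-0.237,0,0,0,0.5],[0,0,-0.237,0,0,0,0.7],[0,0,-0.237,0,0,0,0.7],[0,0,-0.237,0,0,0,0.7],[0,0,-0.237,0,0,0,0.7]])

```text
time: 3.35
tool_pos: [0.4281, 0.1708, 0.0724]
tcp_rot: [1.997, 2.425, 0.001]
wrist_force: [-0.4, -0.9, -0.2]
width: 0.299
grip_force: 0.0
```

Run:
```python
from h import *
s=bot.read_state(); print(s["time"],s["tool_pos"],s["width"],s["grip_force"])
a=bot.read_camera("wrist");b=bot.read_camera("side")
b=cv2.resize(b[100:225,190:390],(640,400),interpolation=cv2.INTER_CUBIC)
save("pics/w2.png",cv2.resize(np.vstack([a,b]),(480,600)))
```

```text
3.35 [0.42812537 0.170762   0.07236263] 0.2988173688941235 0.0
```

View pics/w2.png

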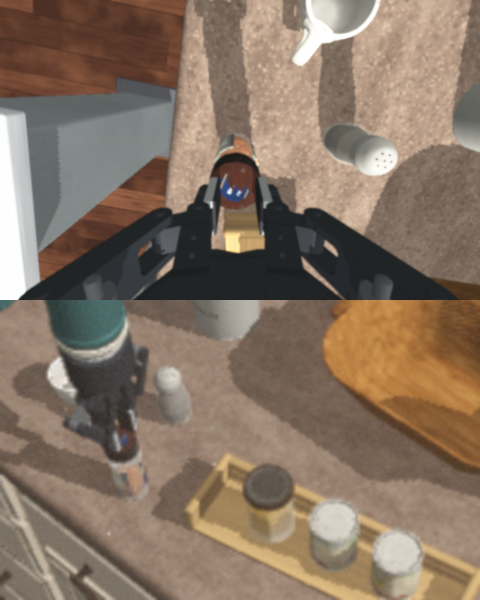

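Run:
```python
from h import *
i=bot.camera_info("wrist"); im=bot.read_camera("wrist")
save("pics/w3.png",cv2.resize(im[150:340,220:440],(660,570),interpolation=cv2.INTER_CUBIC))
for p in ([.428,.1708,.105],[.428,.1908,.105],[.428,.1508,.105],[.448,.1708,.105],[.408,.1708,.105],[.428,.1708,.0724],[.428,.1708,.0]): 
    q=proj(i,p)[0]; print(p,q.round(1),((q-[220,150])*3).round())
for d in bot.trace("spice_jar_mid","wrist"): print(d["score"],np.array(d["box"])*[640,400,640,400])
```

```text
[0.428, 0.1708, 0.105] [314.6 250.2] [284. 301.]
[0.428, 0.1908, 0.105] [321.7 217.3] [305. 202.]
[0.428, 0.1508, 0.105] [308.1 280.9] [264. 393.]
[0.448, 0.1708, 0.105] [349.4 256.4] [388. 319.]
[0.408, 0.1708, 0.105] [279.4 243.9] [178. 282.]
[0.428, 0.1708, 0.0724] [315.  228.2] [285. 235.]
[0.428, 0.1708, 0.0] [315.4 198.4] [286. 145.]
0.63 [281.216 178.    347.008 278.68 ]
```

View pics/w3.png

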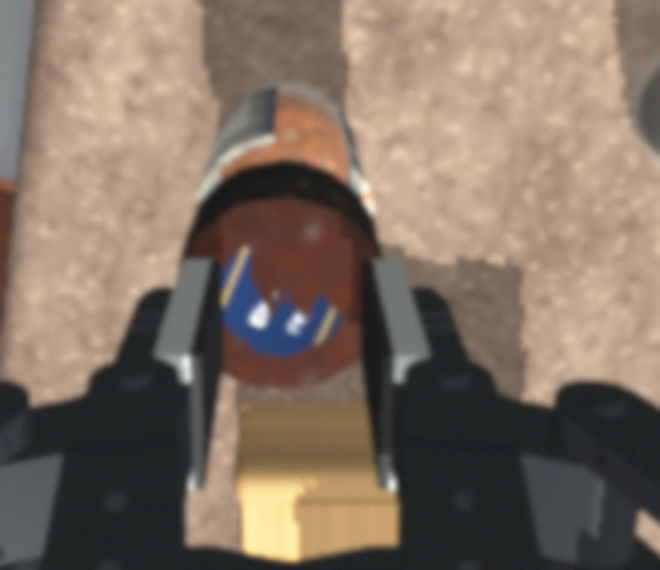

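Emit:
servo_tool(series=[[0,0.01,0,0,0,0,0.75],[0,0.01,0,0,0,0,0.8],[0,0.01,0,0,0,0,0.8]])

```text
time: 3.85
tool_pos: [0.4279, 0.1723, 0.0721]
tcp_rot: [-1.997, -2.425, 0.0]
wrist_force: [1.1, 0.1, 0.6]
width: 0.198
grip_force: 0.0
```

Run:
```python
from h import *
im=bot.read_camera("wrist"); b=bot.read_camera("side")
a=cv2.resize(im[150:340,220:440],(400,345),interpolation=cv2.INTER_CUBIC)
b=cv2.resize(b[130:205,200:287],(400,345),interpolation=cv2.INTER_CUBIC)
save("pics/w4.png",np.hstack([a,b]))
for d in bot.mark_of("spice_jar_mid","side"): print(d)
```

```text
{'at': [0.4163, 0.3803], 'score': 0.61}
```

View pics/w4.png

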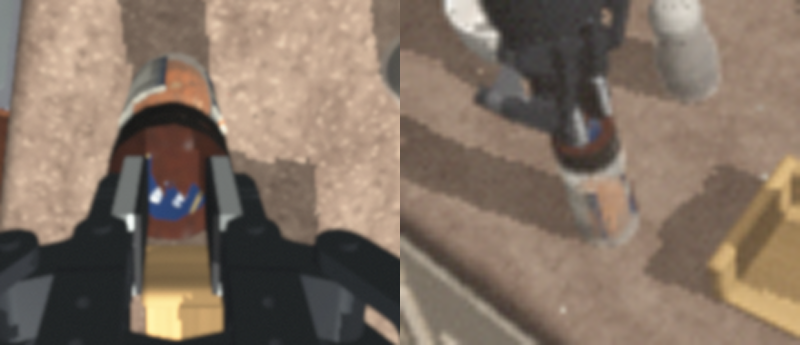

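The view shows the fingertips closing over the cap top instead of beside it, so the tips really sit higher than the reported TCP height. I'll open, go 25 mm lower and close again.

Emit:
servo_tool(series=[[0,0,0,0,0,0,0.2],[0,0,0,0,0,0,0.2],[0,0,0,0,0,0,0.2],[0,0,0,0,0,0,0.2],[0,0,-0.08,0,0,0,0.2],[0,0,-0.167,0,0,0,0.2],[0,0,-0.167,0,0,0,0.2],[0,0,-0.167,0,0,0,0.4],[0,0,-0.167,0,0,0,0.5],[0,0,-0.167,0,0,0,0.6],[0,0,-0.167,0,0,0,0.6],[0,0,-0.167,0,0,0,0.6]])

```text
time: 5.2
tool_pos: [0.4284, 0.1724, 0.0474]
tcp_rot: [1.997, 2.425, 0.001]
wrist_force: [0.4, 0.6, 0.5]
width: 0.457
grip_force: 60.2
```

Run:
```python
from h import *
i=bot.camera_info("wrist"); im=bot.read_camera("wrist"); b=bot.read_camera("side")
print(bot.read_state()["wrist_force"])
a=cv2.resize(im[150:340,220:440],(400,345),interpolation=cv2.INTER_CUBIC)
b=cv2.resize(b[130:205,200:287],(400,345),interpolation=cv2.INTER_CUBIC)
save("pics/w5.png",np.hstack([a,b]))
```

```text
[0.49694251 0.97031476 0.99349424]
```

View pics/w5.png

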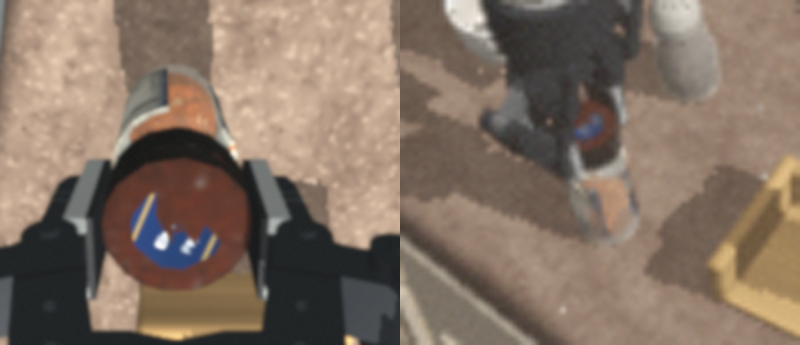

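The jar is gripped: opening 39 mm at 60 N, with the pads on the cap. Next I'll fit the tin positions from their outlines in both cameras.

Run:
```python
from h import *
from scipy.optimize import least_squares
th=np.linspace(0,2*np.pi,60)
def cyl(x,y,r,z0,z1): return np.array([[x+r*np.cos(t),y+r*np.sin(t),z] for z in(z0,z1) for t in th])
n=np.array([.982,.188]);t=np.array([-.188,.982])
G={"mid":(.512,-.084),"end":(.526,-.162)}
res={k:{} for k in G}
for c in("side","scene"):
    bot.read_camera(c); i=bot.camera_info(c)
    D=bot.trace("tin_mid",c)+bot.trace("tin_end",c)
    for k,g in G.items():
        u0=proj(i,[*g,.042])[0]; best=None
        for d in D:
            b=np.array(d["box"])*[640,400,640,400]; ctr=(b[:2]+b[2:])/2
            if np.hypot(*(ctr-u0))<7 and (best is None or d["score"]>best[0]): best=(d["score"],b)
        if best is None: print(c,k,"none"); continue
        def f(p):
            q=proj(i,cyl(*p,.0285,.006,.078)); return np.r_[q.min(0),q.max(0)]-best[1]
        s=least_squares(f,g); res[k][c]=s.x; print(c,k,round(best[0],2),s.x.round(4),"n,t",(n@s.x).round(4),(t@s.x).round(4),"res",s.fun.round(1))
```

```text
side mid 0.6 [ 0.511  -0.0856] n,t 0.4857 -0.1801 res [ 0.3 -1.2 -0.3  1.2]
side end 0.58 [ 0.5285 -0.1628] n,t 0.4884 -0.2593 res [ 0.4  0.4 -0.4 -0.4]
scene mid 0.82 [ 0.5294 -0.0773] n,t 0.5054 -0.1754 res [ 0.4  1.7 -0.4 -1.3]
scene end 0.68 [ 0.5342 -0.1628] n,t 0.4939 -0.2603 res [ 1.   0.8 -0.9 -0.5]
```

Emit:
servo_tool(series=[[0,0,0.2,0,0,0,0.7],[0,0,0.4,0,0,0,0.7],[-0.12,-0.3,0.4,0,0,0,0.7],[-0.22,-0.6,0.4,0,0,0,0.7],[-0.22,-0.85,0.4,0,0,0,0.7],[-0.22,-1,0.4,0,0,0,0.7],[-0.22,-1,0.4,0,0,0,0.7]], newtons=60)

```text
time: 6.3
tool_pos: [0.3941, 0.0202, 0.1066]
tcp_rot: [-2.002, -2.421, 0.002]
wrist_force: [0.5, 0.1, -0.6]
width: 0.461
grip_force: 60.7
```

Emit:
servo_tool(series=[[0.03,-0.25,0,0,0,0,0.7],[0.06,-0.5,0,0,0,0,0.7],[0.1,-0.75,0,0,0,0,0.7],[0.13,-0.95,0,0,0,0,0.7],[0.13,-1,0,0,0,0,0.7],[0.13,-1,0,0,0,0,0.7]])

```text
time: 6.9
tool_pos: [0.4143, -0.1277, 0.1066]
tcp_rot: [-1.999, -2.422, -0.0]
wrist_force: [-0.3, 0.6, -0.7]
width: 0.456
grip_force: 60.7
```

Emit:
servo_tool(series=[[0.16,-0.022,0,0,0,0,0.7],[0.33,-0.044,0,0,0,0,0.7],[0.33,-0.044,-0.12,0,0,0,0.7],[0.33,-0.044,-0.24,0,0,0,0.7],[0.33,-0.044,-0.335,0,0,0,0.7],[0.33,-0.044,-0.335,0,0,0,0.7],[0.33,-0.044,-0.335,0,0,0,0.7]])

```text
time: 7.6
tool_pos: [0.4636, -0.1334, 0.0567]
tcp_rot: [-1.995, -2.425, 0.0]
wrist_force: [0.2, 0.5, -0.7]
width: 0.456
grip_force: 60.6
```

Run:
```python
from h import *
print(bot.read_state()["wrist_force"])
b=bot.read_camera("side"); a=bot.read_camera("wrist")
for c in("side","wrist"):
    i=bot.camera_info(c); 
    print(c,"gap centre px",proj(i,[[.4635,-.1343,.12],[.511,-.085,.078],[.5275,-.1628,.078]]).round(0).tolist())
b=cv2.resize(b[140:260,270:430],(800,600),interpolation=cv2.INTER_CUBIC)[:, :]
b=cv2.resize(b,(480,360));a=cv2.resize(a,(320,200)); a=np.vstack([a,np.zeros((160,320,3),np.uint8)])
save("pics/p1.png",np.hstack([b,a]))
```

```text
[ 0.18990973  0.46826771 -0.69400936]
side gap centre px [[333.0, 207.0], [329.0, 192.0], [356.0, 204.0]]
wrist gap centre px [[312.0, 280.0], [412.0, 177.0], [402.0, 298.0]]
```

View pics/p1.png

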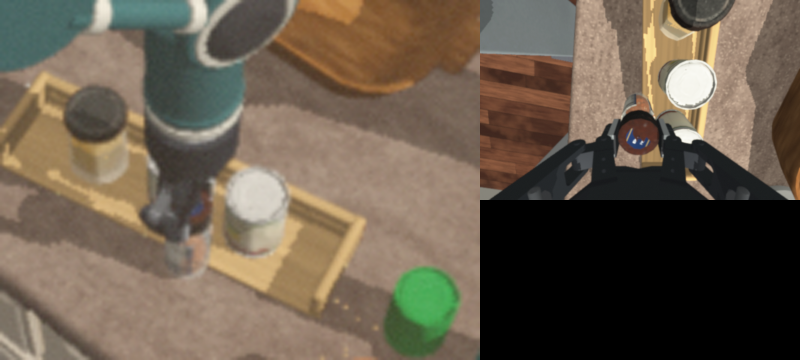

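The side view shows the jar held low just before the gap, and the wrist view shows the middle tin's top at about (420,166). I'll check that tin's position from here.

Run:
```python
from h import *
im=cv2.imread("pics/p1.png")  # wrist re-read for accuracy
a=bot.read_camera("wrist"); i=bot.camera_info("wrist"); n=np.array([.982,.188]);t=np.array([-.188,.982])
hsv=cv2.cvtColor(a,cv2.COLOR_RGB2HSV); m=((hsv[:,:,2]>185)&(hsv[:,:,1]<40)).astype(np.uint8); m[:, :350]=0; m[:,500:]=0
k,_,st,ce=cv2.connectedComponentsWithStats(m)
for j in range(1,k):
    if st[j,4]>60: print(st[j],ce[j].round(1))
p=onz(i,420,166,.078)[:2]; print(p,n@p,t@p)
for nm in("tin_mid","tin_end"):
  for d in bot.trace(nm,"wrist"): print(nm,round(d["score"],2),(np.array(d["box"])*[640,400,640,400]).round())
c=onz(i,(637-480)*2,134*2,.112)[:2]; print("cap",c,n@c,t@c)
```

```text
[ 371  119  102   99 7289] [420. 166.]
[ 388  257   59   30 1041] [415.1 270.2]
[ 0.51352198 -0.07822767] 0.4895717779610158 -0.17336170355918853
tin_mid 0.76 [357. 122. 475. 219.]
tin_end 0.85 [353. 216. 444. 285.]
cap [ 0.46408045 -0.1330386 ] 0.43071574954694863 -0.21789103085523465
```

Emit:
servo_tool(series=[[0.03,0.02,-0.01,0,0,0,0.7],[0.07,0.03,-0.01,0,0,0,0.7],[0.11,0.035,-0.01,0,0,0,0.7],[0.15,0.043,-0.01,0,0,0,0.7],[0.19,0.052,-0.01,0,0,0,0.7],[0.22,0.058,-0.01,0,0,0,0.7],[0.25,0.063,-0.01,0,0,0,0.7],[0.28,0.07,-0.01,0,0,0,0.7]])

```text
time: 8.65
tool_pos: [0.5027, -0.1242, 0.0547]
tcp_rot: [-1.992, -2.422, 0.009]
wrist_force: [-13.4, -4.1, 7.4]
width: 0.454
grip_force: 62.0
```

Emit:
servo_tool(series=[[0.02,0.004,0.006,0,0,0,0.7],[0.04,0.008,0.006,0,0,0,0.7],[0.06,0.012,0.006,0,0,0,0.7],[0.06,0.012,0.006,0,0,0,0.7]])

```text
time: 9.05
tool_pos: [0.505, -0.1233, 0.0538]
tcp_rot: [-1.984, -2.416, 0.023]
wrist_force: [-21.3, -7.7, 10.8]
width: 0.454
grip_force: 63.1
```

Run:
```python
from h import *
s=bot.read_state(); print(s["wrist_force"],s["torque"])
a=bot.read_camera("wrist"); i=bot.camera_info("wrist"); n=np.array([.982,.188]);t=np.array([-.188,.982])
save("pics/p2.png",a)
for nm in("tin_mid","tin_end"):
  for d in bot.trace(nm,"wrist"): print(nm,round(d["score"],2),(np.array(d["box"])*[640,400,640,400]).round())
hsv=cv2.cvtColor(a,cv2.COLOR_RGB2HSV); m=((hsv[:,:,2]>185)&(hsv[:,:,1]<40)).astype(np.uint8); m[:, :320]=0; m[:,500:]=0
k,_,st,ce=cv2.connectedComponentsWithStats(m)
for j in range(1,k):
    if st[j,4]>60: p=onz(i,*(st[j,:2]+st[j,2:4]/2),.078)[:2]; print(st[j],p,n@p,t@p)
```

```text
[-21.30548089  -7.74984174  10.76180944] [-1.50892112  4.48523767  0.09821088]
tin_mid 0.82 [305. 121. 407. 221.]
tin_mid 0.74 [187. 368. 217. 391.]
tin_mid 0.63 [304. 227. 362. 336.]
tin_end 0.73 [302. 224. 371. 337.]
[320 122  23  26 340] [ 0.50215218 -0.06000119] 0.48183321223348186 -0.1533257774075692
[ 367  126   41   93 2228] [ 0.53627668 -0.07353175] 0.5127997333380689 -0.17302819530382238
[ 320  289   46   45 1292] [ 0.5323116  -0.16579639] 0.49156026697886085 -0.26288663691492103
```

View pics/p2.png

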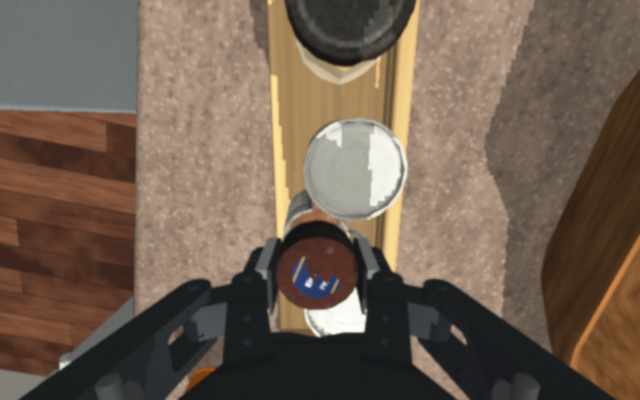

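Run:
```python
from h import *
from scipy.spatial.transform import Rotation as R
i=bot.camera_info("wrist"); n=np.array([.982,.188]);t=np.array([-.188,.982])
def P(l,u,v,z): p=onz(i,u,v,z)[:2]; print(l,(n@p).round(4),(t@p).round(4))
P("mid top",356,169,.078);P("cap",317,279,.112);P("end left edge",304,318,.078);P("rail front top",393,200,.039);P("rail2",388,270,.039)
P("base front",275,100,.006);P("base front2",280,330,.006);P("glass top",350,10,.091)
P("jar visible back bottom",300,195,.006)
s=bot.read_state();print("tcp",n@s["tool_pos"][:2],t@s["tool_pos"][:2],"axis",R.from_rotvec(s["tcp_rot"]).as_matrix()[:,2])
print(proj(i,[[*(n*.475+t*-.216+0),.007]]))
```

```text
mid top 0.4956 -0.1714
cap 0.4754 -0.2186
end left edge 0.4667 -0.2685
rail front top 0.5274 -0.1999
rail2 0.5283 -0.2554
base front 0.441 -0.1321
base front2 0.4386 -0.3413
glass top 0.4883 -0.1002
jar visible back bottom 0.4592 -0.2062
tcp 0.47288346401037795 -0.21610246596419316 axis [-0.02028932 -0.00173408 -0.99979265]
[[318.77151292 206.85244978]]
```

Rail at n≈0.527 puts the row line at n≈0.4925. The tins now rest against the rail and the jar is wedging on both of them. I'll ease back, push the middle tin sideways with the jar, then go in.

Emit:
servo_tool(series=[[-0.052,-0.01,0.008,0,0,0,0.7],[-0.061,0.036,0.008,0,0,0,0.7],[-0.07,0.082,0.008,0,0,0,0.7],[-0.07,0.082,0.008,0,0,0,0.7],[-0.018,0.092,0.008,0,0,0,0.7],[0.022,0.099,0.008,0,0,0,0.7],[0.022,0.099,0.008,0,0,0,0.7]], newtons=90)

```text
time: 9.9
tool_pos: [0.5191, -0.1078, 0.0575]
tcp_rot: [1.997, 2.423, 0.0]
wrist_force: [1.6, 0.1, -0.9]
width: 0.444
grip_force: 91.1
```

```bash
cat > st.py <<'E'
from h import *
from scipy.spatial.transform import Rotation as R
n=np.array([.982,.188]);t=np.array([-.188,.982])
s=bot.read_state();print("tcp n,t",n@s["tool_pos"][:2],t@s["tool_pos"][:2],s["tool_pos"][2],"axis",R.from_rotvec(s["tcp_rot"]).as_matrix()[:,2].round(3),s["wrist_force"].round(1),s["grip_force"],s["width"])
a=bot.read_camera("wrist"); i=bot.camera_info("wrist"); 
for nm in("tin_mid","tin_end"):
  for d in bot.trace(nm,"wrist"):
    if d["score"]<.5: continue
    m=d["mask"]; r,c=np.nonzero(m); b=[c.min(),r.min(),c.max(),r.max()]
    # left, right extents approx of the top
    L=onz(i,b[0],r[c==b[0]].mean(),.078)[:2];Rr=onz(i,b[2],r[c==b[2]].mean(),.078)[:2];C=onz(i,(b[0]+b[2])/2,(b[1]+b[3])/2,.078)[:2]
    print(nm,round(d["score"],2),b,"L n",n@L,"R n",n@Rr,"C",n@C,t@C)
E
python3 st.py
```

```text
tcp n,t 0.48950909634361206 -0.20345065349800048 0.05752443719751014 axis [ 0.001 -0.001 -1.   ] [ 1.6  0.1 -0.9] 91.08186900615692 0.44436812439110124
tin_mid 0.97 [np.int64(268), np.int64(109), np.int64(369), np.int64(211)] L n 0.463829810039431 R n 0.5200821471831844 C 0.49197253406544833 -0.15409238914315926
tin_mid 0.63 [np.int64(170), np.int64(375), np.int64(204), np.int64(399)] L n 0.3848648117684954 R n 0.4117448425037997 C 0.3984583976574777 -0.317552954985127
tin_end 0.6 [np.int64(278), np.int64(292), np.int64(363), np.int64(336)] L n 0.46579423328659525 R n 0.5219412629457207 C 0.49385938881768776 -0.25534827405705995
```

The wiggle worked: the jar is now in line at n≈0.490 with no contact load, and the tins are spread. Next I'll centre it slightly and lower it onto the base.

Emit:
servo_tool(series=[[0.008,-0.01,0,0,0,0,0.7],[0.016,-0.02,0,0,0,0,0.7],[0.016,-0.02,-0.01,0,0,0,0.7],[0.016,-0.02,-0.018,0,0,0,0.7],[0.016,-0.02,-0.026,0,0,0,0.7],[0.016,-0.02,-0.026,0,0,0,0.7]])

```text
time: 10.65
tool_pos: [0.5207, -0.1102, 0.0538]
tcp_rot: [-1.997, -2.425, 0.0]
wrist_force: [-0.4, -0.3, 1.4]
width: 0.445
grip_force: 91.9
```

```bash
python3 st.py
```

```text
tcp n,t 0.49062840502285804 -0.20606611154362608 0.05375858476555659 axis [-0. -0. -1.] [-0.4 -0.3  1.4] 91.90764427185059 0.44468851124747794
tin_mid 0.81 [np.int64(168), np.int64(376), np.int64(202), np.int64(399)] L n 0.38661548478515945 R n 0.41292454986052896 C 0.3999804017698528 -0.31653671327648636
tin_mid 0.73 [np.int64(265), np.int64(104), np.int64(369), np.int64(209)] L n 0.4635341265111774 R n 0.5199322165700632 C 0.491713917510727 -0.15468281165042588
tin_end 0.7 [np.int64(275), np.int64(291), np.int64(363), np.int64(337)] L n 0.465132396736826 R n 0.521844043668996 C 0.4934801669276723 -0.25520064425450667
```

Emit:
servo_tool(series=[[0,0,-0.004,0,0,0,0.7],[0,0,-0.004,0,0,0,0.5],[0,0,-0.004,0,0,0,0.4],[0,0,-0.004,0,0,0,0.3],[0,0,-0.004,0,0,0,0.25],[0,0,-0.004,0,0,0,0.25],[0,0,0.15,0,0,0,0.25],[0,0,0.4,0,0,0,0.25],[0,0,0.7,0,0,0,0.25],[0,0,1,0,0,0,0.25]], newtons=20)

```text
time: 11.8
tool_pos: [0.5201, -0.11, 0.2045]
tcp_rot: [-1.997, -2.424, 0.001]
wrist_force: [0.7, -0.8, 0.0]
width: 0.752
grip_force: 0.0
```

Emit:
servo_tool(series=[[-0.3,0.3,0,0,0,0,0.2],[-0.6,0.7,0,0,0,0,0.2],[-0.7,1,0,0,0,0,0.2],[-0.7,1,0,0,0,0,0.2],[-0.7,1,0,0,0,0,0.2]])

```text
time: 12.3
tool_pos: [0.4137, 0.0427, 0.2035]
tcp_rot: [-1.992, -2.428, -0.002]
wrist_force: [-0.3, -0.1, -0.1]
width: 0.8
grip_force: 0.0
```

Run:
```python
from h import *
from scipy.optimize import least_squares
n=np.array([.982,.188]);t=np.array([-.188,.982]);th=np.linspace(0,2*np.pi,60)
def cyl(x,y,r,z0,z1): return np.array([[x+r*np.cos(a),y+r*np.sin(a),z] for z in(z0,z1) for a in th])
print(bot.read_state()["time"],bot.read_state()["tool_pos"])
for c in("side","scene","wrist"):
    bot.read_camera(c); i=bot.camera_info(c)
    for nm,r,z in(("spice_jar_mid",.0205,.111),("tin_mid",.0285,.078),("tin_end",.0285,.078)):
        for d in bot.trace(nm,c):
            b=np.array(d["box"])*[640,400,640,400]
            f=lambda p:(lambda q:np.r_[q.min(0),q.max(0)]-b)(proj(i,cyl(*p,r,.006,z)))
            s=least_squares(f,onz(i,(b[0]+b[2])/2,(b[1]+b[3])/2,z/2)[:2])
            if abs(n@s.x-.49)<.05 and d["score"]>.4: print(c,nm,round(d["score"],2),"n,t",(n@s.x).round(4),(t@s.x).round(4),"res",s.fun.round(1))
```

```text
12.3 [0.41367554 0.0426835  0.20350336]
side spice_jar_mid 0.83 n,t 0.4887 -0.2106 res [-1.2  0.1  1.1 -0.1]
side tin_mid 0.88 n,t 0.4873 -0.1608 res [-1.  -0.1  1.   0.1]
side tin_mid 0.77 n,t 0.4575 -0.5218 res [-0.7  0.9  0.7 -0.9]
side tin_mid 0.63 n,t 0.4733 -0.4369 res [ 0.  -1.4 -0.   1.4]
side tin_end 0.68 n,t 0.4898 -0.2594 res [ 2.6 -2.1 -2.5  2.1]
scene spice_jar_mid 0.97 n,t 0.4888 -0.2164 res [ 0.7 -0.4 -0.7  0.3]
scene tin_mid 0.68 n,t 0.4951 -0.1577 res [ 0.2  1.6 -0.2 -1.2]
scene tin_end 0.57 n,t 0.4824 -0.2708 res [ 2.7  0.4 -2.6 -0.1]
wrist spice_jar_mid 0.77 n,t 0.4846 -0.2134 res [-5.5 -8.7  4.2  7.8]
wrist tin_mid 0.57 n,t 0.4845 -0.1667 res [-8.8 -5.9  7.3  6. ]
wrist tin_end 0.67 n,t 0.4644 -0.2364 res [-15.6 -18.9  13.2  18.7]
```

In the side and scene views the three outlines fit upright cylinders on the base. The jar is about 50–59 mm from each tin, the tins are about 99–113 mm apart, and all three are in line. Handing in.

```bash
python3 -c "
from workcell import bot
print(bot.finish_job())"
```

```text
the job is handed in; nothing more can be done
None
```

I handed the job in with about 12 s on the robot's clock: by the last camera check, the spice jar stands upright on the rack's base between the two tins and in line with them, though the hand-in returned no verdict.

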